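# Hang a second item on the loupe hook

### The arm

A 6-joint arm with a two-finger parallel gripper is mounted at the origin on the work surface. World frame = base frame: x ahead of the robot, y to its left, z up, the work surface at z = 0. Lengths are in m, angles in rad, forces in N, time in s.
With the tool pointing down it reaches from about 0.4 to 0.925 m from the base axis. Payload 12.5 kg.
Tool frame: the origin (TCP) lies on the front face of the gripper's body, between the roots of the fingers; the fingertips stand 78 mm ahead of it and the grasp point (between the pads) lies 59 mm ahead of it; z points along the fingers, x is the direction in which the jaws open and shut, and the axes are right-handed (so a half turn about z gives the same grasp; the last joint's range is limited). The gripper opens to 95 mm and grips with 3 to 60 N. Pads are 20 mm wide; open, the fingers measure 119 mm over their backs; the gripper's body (75 mm by 180 mm) begins 59 mm behind the grasp point.
Start: joints at [1.239, 0.491, 1.559, -0, 1.092, -0.106], TCP at [0.14, 0.609, 0.292] pointing down, gripper open.
Joint ranges: [-3.1, 3.1], [-0.84, 2.19], [0.05, 2.79], [-1.13, 4.28], [0.06, 2.93], [-2.69, 2.69]. Speed limits (rad/s): [2.22, 2.22, 2.79, 3.14, 3.14, 3.14].

### API

Orientations are given as a unit quaternion [w, x, y, z].
In Python, from station import robot gives the robot as it stands. The module is installed in compiled form; this text tells all that it offers.
- The arm moves only by the tool servo_tool, never from a script. Its argument "rows" is a list of rows, each a list of 6 numbers: the shift along the tool's x, y, z in cm, then the turn, a rotation vector about the tool's x, y, z in rad. In form: [[x, y, z, rx, ry, rz], ...]. A call has exactly 8 rows; each row shifts and turns the commanded pose from where the row before left it, along the tool's axes as they then stand; what a row does not reach is not made up. A row lasts 1/10 s, in which the tool goes at most 50 mm and 8.59 degrees, less where a joint would pass 70% of its speed; a pose out of reach is approached as far as the arm can. A call with a gripper value outside its range is refused whole. "hand" is the closure, from -1 (fully open) to 1 (shut), set as the call begins (left out, the last holds). The fingers move at their own pace and stop on an object; "force" is the grip in N (left out, the last holds). Time passes only in rows, so rows that do not move let the fingers close, or fill a call up. It gives the time, the measured TCP pose, the force and the opening at its end, in the units of the state.
- robot.get_obs(): the state, without advancing time (a new reading comes with each control period).
- robot.read_camera(name): name is "scene" or "top"; returns a dict with "image" (384x512x3 uint8, red, green, blue), "intrinsics" (3x3 intrinsics, pixels), "R" (3x3) and "t" (3): a world point X has camera coordinates R X + t. Camera axes: x right, y down, z forward; pixel columns grow to the right and rows downward; lengths in m; the calibration is good to about 2 mm. A picture is of the moment at which its call begins. There is no depth.
- robot.finish_job(): hands the job in, once; it reports no verdict.
Trained networks look in the newest picture that a camera, given by its name, has taken for a name from the list of things; names that differ only in an ending like _2 or _b are one class to them, and where a whole thing is asked for, a point or a joint stands for the part that bears it (a point fixed in the world has none). Each returns a list of dicts, best first, with "conf" (0 to 1); they miss things now and then, are a little off and sometimes report something else, mostly with a low value. They report only what shows in the picture. A call takes as long as a camera call. They do not tell look-alikes from the thing itself.
- robot.cut_out(camera, label): "mask" (384x512 bool, what is visible of it) and "extent" ([left, top, right, bottom] in pixels, round what is visible of it).
- robot.place_of(camera, label): "centre" ([column, row] in pixels: a listed point, or the origin of a listed thing).
The state is a dict: "time_s": time; "joint_positions": joint angles; "dq": joint speeds; "joint_efforts": joint torques, N m; "position": TCP position; "tcp_rot": TCP orientation; "force": force on the tool from outside, world axes, zero at the start; "moment": the same for the moment, N m; "opening": opening from 0.0 (shut) to 1.0 (fully open).
Only numpy, scipy, OpenCV 4.12 (cv2) and the standard library are available. Lean on these libraries where they do the work, as an engineer would, in place of code of your own. Each camera call takes 0.05 s, during which the arm holds its last target. There are 200 camera calls.

### The job

Take the stencil carrier with the tall slotted tab out of the rack and hang it on the hook bar beside the loupe: thread its slot over the free end of the bar, let it bear lightly on the bar, and slide it in along the bar, gently pushing the loupe back, until the spring catch has sprung out behind it. Then let go so that both hang freely. Feel your way: do not strain the bar, bend the catch too far or squeeze the loupe against its stop, keep the loupe on the bar, and do not disturb the other things on the bench.

Things in the scene. Friction and masses are not known exactly. Their poses are not given: they have to be found in the camera images.
- hook: Fixed, rigid steel hook stand. Origin: on the bench under the bar's root; x along the bar towards its free end, z up. Round 8 mm bar, horizontal, axis at z = 150 mm (top 154), from the post's face at x = 0 to a rounded end at 88 mm. Post 14 mm square, no higher than the bar. Base 100 x 90 x 12 mm. The bar carries a keeper sleeve whose place is not measured (see bar_root, catch).
- bar_tip (a point): Free end of the bar, on its axis (x = 88 mm in the hook's frame). The bar does not give: a carrier held a few tenths of a mm too low already presses on it with newtons.
- bar_root (a point): Root of the bar, on its axis. The keeper sleeve is set at a different, unmeasured place s each time, s = 0 to 16 mm from the root: stop flange, 18 mm across, at x = s to s + 4 mm; tip of the catch at s + 23, hinge of the catch at s + 47.5 mm. The loupe hangs anywhere between flange and catch tip, so home must be found by feel.
- catch (a joint): Steel leaf under the bar, 4 mm wide, sloping down rootward from its hinge to a blunt tip 10 mm under the axis. 0 = out, grows as it folds up. A slot bearing on the bar and slid rootward folds it to about 0.12 with 2 to 8 N along the bar; held 1 mm higher, 0.16: more bends it too far. It springs out to 0 when the carrier is wholly past, and lets nothing back.
- carrier: Aluminium stencil carrier, 64 wide (y), 104 tall (z), 60 to 110 g; front and back alike. Origin: centre of its lower edge. Frame 64 x 50 x 5 mm with perforated stencil; above it a tab 24 wide, 10 thick (x), z = 50 to 104 mm, with a through slot 12 x 12 mm (z = 56 to 68 mm). Grip the tab's two edges (24 mm apart along y) at z = 76 to 104 mm. Starts upright in a groove of the rack.
- slot_top (a point): Middle of the upper edge of the carrier's slot (z = 68 mm of the carrier): this edge bears on top of the bar when it hangs.
- loupe: Small black loupe hanging on the bar between flange and catch; lens ring 45 mm across, 6 mm thick along the bar, 45 g. Origin: middle of the upper edge of its eye, bearing on the bar; reaches 6 mm above, 75 mm below; head 18 mm wide. x along the bar, z up. It slides back easily up to 12 mm, then stops hard at the flange; flange, loupe, tab and catch tip then fit with 2.5 mm to spare.
- rack: Fixed black rack, 150 x 94 x 22 mm. Origin: centre of its underside. Three grooves along y at x = -46, 0 and 46 mm, 7 mm wide, 68 mm long, 14 mm deep (floor at z = 8 mm): the carrier and two plain ones stand in them.
- plain_a: Plain stencil carrier without a tab, 5 x 64 x 50 mm, in the rack; origin at its lower edge. Bystander.
- plain_b: The same, in another groove. Bystander.
- flux: Small jar 40 mm across, 65 mm tall, origin under it. Bystander.
- driver: Screwdriver 140 mm long lying on the bench. Bystander.
- tip_cup: Steel cup 56 mm across, 45 mm tall. Bystander.
There are look-alikes about, which are no part of the job. What is shaped like the carrier but orange or red is not meant.

How it is judged:
On the way:
1. the carrier's slot is threaded on the bar, outside the catch (x of slot_top in the frame of hook between 0.047 and 0.084 m and y of slot_top in the frame of hook between -0.006 and 0.006 m and z of slot_top in the frame of hook between 0.15 and 0.16 m), for 0.1 s.
At the end, for the whole second after the job is handed in: Carrier and loupe both hang on the bar (edges 152 to 156.5 mm up, within 6 mm sideways in the hook frame), tilted under 0.25 and 0.3 rad; slot_top 6 to 12.5 mm outward of the loupe's origin, so side by side, inside the catch, which has sprung out (under 0.03 rad); carrier slower than 0.03 m/s (y of slot_top in the frame of hook between -0.006 and 0.006 m and z of slot_top in the frame of hook between 0.152 and 0.1565 m and x of slot_top in the frame of loupe between 0.006 and 0.0125 m and angle between carrier's own z axis and vertical below 0.25 rad and value of joint catch below 0.03 rad and linear speed of carrier below 0.03 m/s and x of loupe in the frame of hook between 0.005 and 0.04 m and y of loupe in the frame of hook between -0.006 and 0.006 m and z of loupe in the frame of hook between 0.152 and 0.1565 m and angle between loupe's own z axis and vertical below 0.3 rad); the robot touches nothing.
It fails at once if the carrier strains the hook (over 20 N between carrier and hook) or bends the catch past 0.17 rad (contact force between carrier and hook above 20 N or value of joint catch above 0.17 rad).
It fails at once if the loupe is squeezed (more than 8 N from the carrier) (contact force between carrier and loupe above 8 N).
It fails at once if the robot itself pushes on the loupe or the hook stand (more than 8 N) (contact force between any of the fingers, the arm and loupe above 8 N or contact force between any of the fingers, the arm and hook above 8 N).
It fails at once if the loupe comes off the bar or is moved by more than 25 mm (distance of loupe from where it was at the start of the episode above 0.025 m).
It fails at once if a bystander is moved by more than 20 mm (distance of any of plain_a, plain_b, flux, driver, tip_cup from where it was at the start of the episode above 0.02 m).
It also fails if it takes over 61 s, if anything falls off the work surface, if the arm or the gripper's body presses on something with over 40 N, if the wrist force passes 120 N, or if a joint passes its speed limit or range.

## Working session

There is one attempt and no reset: what is moved stays moved. The work goes in short steps, Python scripts to look and compute and a tool call to move; the robot and the scene stay as the last step left them, time stands still between calls to the robot, and variables do not carry over. Pictures are saved under pics/ and viewed, about 8 in all and at most 12, crops included, and the job is handed in when it is done.

Besides the shell and the picture viewer there is one more tool, called after "Call:" by a JSON object that holds its "method" and its "body". servo_tool: Moves the arm, as the interface text tells. Its arguments: {"type":"object","properties":{"rows":{"type":"array","items":{"type":"array","items":{"type":"number"}}},"hand":{"type":"number"},"force":{"type":"number"}},"required":["rows"]}

```bash
mkdir -p pics; cat > h.py <<'E'
import numpy as np, cv2
from station import robot
def snap(n,save=None):
    c=robot.read_camera(n)
    if save: cv2.imwrite(f'pics/{save}.png',cv2.cvtColor(c['image'],cv2.COLOR_RGB2BGR))
    return c
def proj(c,X):
    p=c['intrinsics']@(c['R']@np.array(X,float)+c['t']); return p[:2]/p[2]
def ray(c,px):
    d=c['R'].T@np.linalg.inv(c['intrinsics'])@np.array([px[0],px[1],1.]); return -c['R'].T@c['t'],d
def atz(c,px,z):
    o,d=ray(c,px); return o+d*(z-o[2])/d[2]
def tri(c1,p1,c2,p2):
    o1,d1=ray(c1,p1);o2,d2=ray(c2,p2)
    s=np.linalg.lstsq(np.c_[d1,-d2],o2-o1,rcond=None)[0]
    a=o1+d1*s[0];b=o2+d2*s[1]; return (a+b)/2,np.linalg.norm(a-b)
E
python3 - <<'E'
from h import *
C={n:snap(n,n+'0') for n in('scene','top')}
ims=[cv2.imread(f'pics/{n}0.png') for n in C]
for n in C:
    print(n,C[n]['intrinsics'][0,0],'cam at',(-C[n]['R'].T@C[n]['t']).round(3))
    for l in ['hook','bar_tip','bar_root','carrier','slot_top','loupe','rack','plain_a','flux','driver','tip_cup']:
        print(l,[(np.round(r['centre'],1).tolist(),round(float(r['conf']),2)) for r in robot.place_of(n,l)[:4]])
o=robot.get_obs();print(o)
E
```

```text
scene 472.0585010225529 cam at [ 0.899 -0.553  0.861]
hook [([174.0, 304.6], 0.77)]
bar_tip [([187.9, 225.3], 0.96)]
bar_root [([161.4, 265.1], 0.72)]
carrier [([294.5, 205.0], 0.84), ([203.4, 181.2], 0.76), ([247.5, 247.1], 0.74), ([247.6, 143.6], 0.7)]
slot_top [([247.3, 122.7], 0.89), ([249.8, 227.2], 0.77), ([203.5, 162.3], 0.71)]
loupe [([165.9, 256.7], 0.59)]
rack [([278.7, 196.0], 0.89)]
plain_a [([273.4, 191.7], 0.71), ([270.2, 179.8], 0.63), ([297.0, 187.1], 0.53)]
flux [([294.1, 262.3], 0.64)]
driver [([192.9, 216.1], 0.91)]
tip_cup [([336.7, 154.6], 0.6)]
top 451.7810031164745 cam at [0.412 0.064 1.193]
hook [([371.8, 207.9], 0.59)]
bar_tip [([347.0, 205.5], 0.74)]
bar_root [([382.6, 203.9], 0.83)]
carrier [([232.0, 175.7], 0.69), ([183.4, 251.0], 0.52), ([291.2, 185.9], 0.43), ([248.0, 260.6], 0.4)]
slot_top [([251.5, 262.4], 0.58), ([294.4, 184.3], 0.54), ([224.6, 206.3], 0.52), ([178.1, 255.4], 0.48)]
loupe [([377.7, 198.3], 0.53)]
rack [([228.0, 192.4], 0.74), ([233.3, 172.9], 0.49)]
plain_a [([223.2, 205.7], 0.61), ([228.9, 192.1], 0.5)]
flux [([284.6, 146.3], 0.64), ([290.4, 250.2], 0.44)]
driver [([292.6, 250.9], 0.64)]
tip_cup [([153.9, 172.8], 0.81)]
{'time_s': 1.2, 'joint_positions': array([ 1.23940804e+00,  4.90898748e-01,  1.55891428e+00, -1.15626207e-05,
        1.09168099e+00, -1.05605666e-01]), 'dq': array([-6.42145530e-04,  4.99669667e-04, -9.79568271e-04,  4.32809842e-04,
        6.18279902e-05,  1.10405490e-03]), 'joint_efforts': array([-1.92072141e-03, -6.12468839e+01, -2.58436382e+01,  6.91835862e-02,
        4.45649517e-02, -2.18397690e-05]), 'position': array([0.139904 , 0.6091481, 0.2922568]), 'tcp_rot': array([-2.21560853e-05,  7.82260824e-01,  6.22951042e-01,  4.43570985e-05]), 'force': array([-0.37252985, -0.50822034, -0.66021251]), 'moment': array([-0.0139734 , -0.04794421, -0.02822191]), 'opening': 0.9983590539010523}
```

View pics/scene0.png

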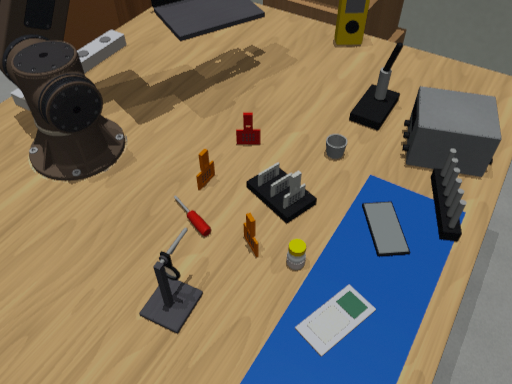

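View pics/top0.png

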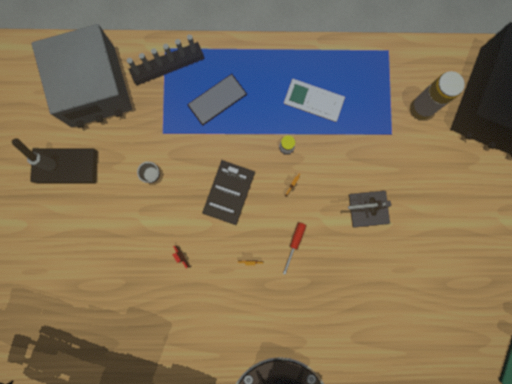

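```bash
python3 - <<'E'
from h import *
a=cv2.imread('pics/scene0.png');b=cv2.imread('pics/top0.png')
f=lambda i,x,y,w,h,k:cv2.resize(i[y:y+h,x:x+w],None,fx=k,fy=k,interpolation=cv2.INTER_CUBIC)
s1=f(a,240,145,100,75,4);s2=f(a,130,215,100,100,4)[:300*4//3]
t1=f(b,190,150,80,80,5)[:, :400];t2=f(b,325,175,80,60,5)
im=np.zeros((600,800,3),np.uint8)
im[:300,:400]=s1; im[:300,400:]=f(a,130,220,100,75,4)
im[300:,:400]=f(b,194,155,80,60,5); im[300:,400:]=t2
cv2.imwrite('pics/crop1.png',im)
C={n:snap(n) for n in('scene','top')}
for n,l in [('scene','bar_tip'),('scene','bar_root'),('scene','hook'),('scene','loupe'),('top','bar_tip'),('top','bar_root'),('top','hook'),('top','loupe')]:
    for r in robot.place_of(n,l)[:1]: 
        z=0 if l=='hook' else .154 if l=='loupe' else .15
        print(n,l,np.round(r['centre'],1),atz(C[n],r['centre'],z).round(4))
for n in C:
    for l in('rack',):
        r=robot.cut_out(n,l)[0];print(n,l,r['extent'],r['mask'].sum())
E
```

```text
scene bar_tip [187.8 229.1] [ 0.5041 -0.1535  0.15  ]
scene bar_root [161.2 263.4] [ 0.5098 -0.2401  0.15  ]
scene hook [170.8 305.3] [ 0.508  -0.2427  0.    ]
scene loupe [164.6 259.4] [ 0.5119 -0.2321  0.154 ]
top bar_tip [344.9 205.9] [ 0.5022 -0.1482  0.15  ]
top bar_root [383.7 201.9] [ 0.5115 -0.2395  0.15  ]
top hook [368.4 211.3] [ 0.5007 -0.2412  0.    ]
top loupe [232.2 177.8] [0.5675 0.1138 0.154 ]
scene rack [245.3, 165.0, 315.7, 220.9] 1447
top rack [203.1, 159.2, 253.4, 223.9] 1882
```

View pics/crop1.png

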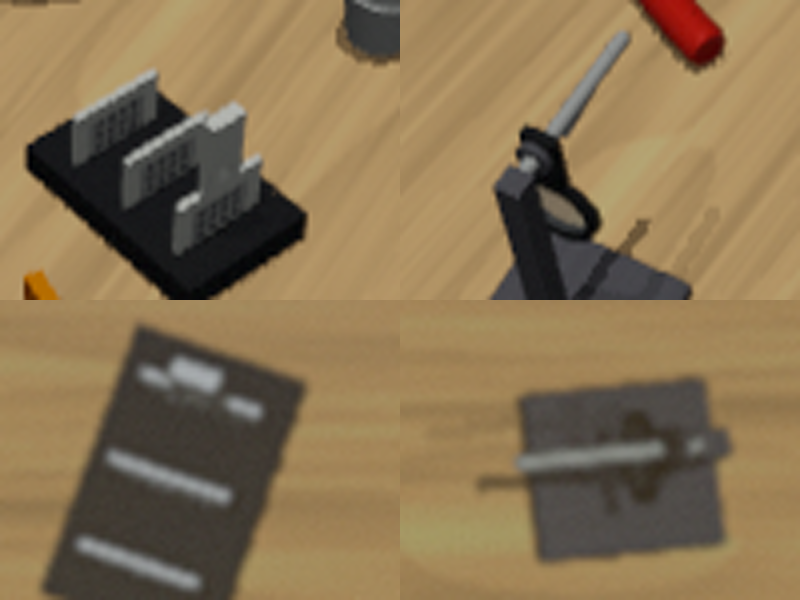

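```bash
cat > seg.py <<'E'
from h import *
def blobs(c,box,thr,sat=45,minA=4,k=4):
    x,y,w,h=box
    im=cv2.resize(c['image'][y:y+h,x:x+w],None,fx=k,fy=k,interpolation=cv2.INTER_CUBIC)
    hsv=cv2.cvtColor(im,cv2.COLOR_RGB2HSV)
    m=((hsv[...,2]>thr)&(hsv[...,1]<sat)).astype(np.uint8)
    n,l,s,_=cv2.connectedComponentsWithStats(m)
    out=[]
    for i in range(1,n):
        if s[i,4]<minA*k*k: continue
        p=np.argwhere(l==i)[:,::-1].astype(np.float32)
        p=(p+.5)/k-.5+[x,y]
        r=cv2.minAreaRect(p.astype(np.float32)); b=cv2.boxPoints(r)
        e=[b[1]-b[0],b[2]-b[1]]; L=max(e,key=np.linalg.norm)/2
        out.append((np.array(r[0]),np.array(r[0])-L,np.array(r[0])+L,min(r[1]),len(p)/k/k))
    return out
E
python3 - <<'E'
from seg import *
C={n:snap(n) for n in('scene','top')}
t=C['top'];s=C['scene']
print('rack top')
for thr in(130,150):
  for c,a,b,w,A in blobs(t,(194,155,80,70),thr,70):
    P,Q=atz(t,a,.058),atz(t,b,.058); d=Q-P
    print(thr,c.round(1),'w',round(w,1),'A',A,'mid',((P+Q)/2).round(4)[:2],'len',np.linalg.norm(d).round(4),'ang',np.degrees(np.arctan2(d[1],d[0])).round(1))
print('bar')
for n,box in(('top',(335,190,65,25)),('scene',(160,220,35,40))):
  for thr in(120,140):
   for c,a,b,w,A in blobs(C[n],box,thr,50):
    P,Q=atz(C[n],a,.15),atz(C[n],b,.15); d=Q-P
    print(n,thr,a.round(1),b.round(1),'w',round(w,1),A,P.round(4),Q.round(4),np.linalg.norm(d).round(4),'ang',np.degrees(np.arctan2(d[1],d[0])).round(1))
print('tab scene')
for thr in(150,170,185,200):
  for c,a,b,w,A in blobs(s,(285,165,25,20),thr,60): print(thr,c.round(1),a.round(1),b.round(1),w,A,atz(s,c,.112).round(4))
E
```

```text
rack top
130 [232.5 169.6] w 4.0 A 36.375 mid [0.6029 0.1178] len 0.0247 ang -109.3
130 [224.7 169.9] w 2.0 A 8.0 mid [0.6022 0.1377] len 0.0123 ang -108.6
130 [242.4 176.1] w 2.0 A 10.5625 mid [0.5863 0.0927] len 0.0149 ang -108.6
130 [227.4 190.1] w 2.1 A 45.125 mid [0.5506 0.1304] len 0.0612 ang -109.2
130 [221.1 207.2] w 2.1 A 45.5625 mid [0.5072 0.1458] len 0.061 ang -109.2
150 [232.6 169.6] w 3.2 A 25.0625 mid [0.6029 0.1177] len 0.0225 ang -108.6
150 [220.5 187.7] w 0.9 A 4.5 mid [0.5565 0.1479] len 0.017 ang -108.5
bar
top 120 [347.9 207.2] [376.2 204.6] w 2.5 53.75 [ 0.4991 -0.1551  0.15  ] [ 0.5052 -0.2216  0.15  ] 0.0668 ang -84.8
scene 120 [167.  252.8] [185.6 227.4] w 2.9 82.0625 [ 0.5043 -0.2167  0.15  ] [ 0.4982 -0.1524  0.15  ] 0.0645 ang 95.4
scene 140 [167.  252.1] [185.2 227.1] w 2.0 52.4375 [ 0.5034 -0.2155  0.15  ] [ 0.497  -0.1523  0.15  ] 0.0635 ang 95.8
tab scene
150 [292.6 174.4] [284.5 176.9] [300.7 171.8] 5.2610859870910645 47.5 [0.5894 0.1106 0.112 ]
170 [296.  173.4] [292.3 176.1] [299.7 170.7] 3.4003493785858154 25.5 [0.5944 0.1171 0.112 ]
170 [288.3 174.4] [286.6 176.1] [289.9 172.7] 1.5909900665283203 5.25 [0.5812 0.1056 0.112 ]
```

```bash
cat > go.py <<'E'
import sys
from h import *
from scipy.spatial.transform import Rotation as R
def plan(tx,ty,tz,ang):
    "world TCP target, tool-x angle deg -> shift in the tool axes (after turning), cm, and the turn about tool z"
    o=robot.get_obs(); q=o['tcp_rot']; M=R.from_quat([q[1],q[2],q[3],q[0]]).as_matrix()
    a=np.degrees(np.arctan2(M[1,0],M[0,0])); th=np.radians(ang)
    T=np.array([[np.cos(th),np.sin(th),0],[np.sin(th),-np.cos(th),0],[0,0,-1]]).T
    T=np.c_[[np.cos(th),np.sin(th),0],[np.sin(th),-np.cos(th),0],[0,0,-1]]
    d=(np.array([tx,ty,tz])-o['position'])*100
    print('t',o['time_s'],'pos',o['position'].round(4),'ang',a.round(2),'z',M[:,2].round(4),'F',o['force'].round(2),'M',o['moment'].round(2),'open',round(o['opening'],3))
    print('turned-axes shift',(T.T@d).round(2),'now-axes shift',(M.T@d).round(2),'rz',np.radians(a-ang).round(3))
if __name__=='__main__': plan(*map(float,sys.argv[1:5]))
E
python3 go.py .594 .1155 .235 71
```

```text
t 1.9 pos [0.1399 0.6091 0.2923] ang 77.06 z [ 0.e+00  1.e-04 -1.e+00] F [-0.69 -0.21 -0.06] M [-0.02 -0.01 -0.07] open 1.001
turned-axes shift [-31.89  59.01   5.73] now-axes shift [-37.95  55.31   5.72] rz 0.106
```

Call:
{"method": "servo_tool", "body": {"rows": [[0, 0, 0, 0, 0, 0.106], [-2.126, 3.934, 0.382, 0, 0, 0], [-2.126, 3.934, 0.382, 0, 0, 0], [-2.126, 3.934, 0.382, 0, 0, 0], [-2.126, 3.934, 0.382, 0, 0, 0], [-2.126, 3.934, 0.382, 0, 0, 0], [-2.126, 3.934, 0.382, 0, 0, 0], [-2.126, 3.934, 0.382, 0, 0, 0]], "hand": -1}}

```text
time_s: 2.7
position: [0.3528, 0.3773, 0.2656]
tcp_rot: [-0.0, 0.814, 0.581, 0.0]
force: [0.4, 0.9, 0.3]
opening: 0.999
```

Call:
{"method": "servo_tool", "body": {"rows": [[-2.126, 3.934, 0.382, 0, 0, 0], [-2.126, 3.934, 0.382, 0, 0, 0], [-2.126, 3.934, 0.382, 0, 0, 0], [-2.126, 3.934, 0.382, 0, 0, 0], [-2.126, 3.934, 0.382, 0, 0, 0], [-2.126, 3.934, 0.382, 0, 0, 0], [-2.126, 3.934, 0.382, 0, 0, 0], [-2.126, 3.934, 0.382, 0, 0, 0]]}}

```text
time_s: 3.5
position: [0.5951, 0.1138, 0.2349]
tcp_rot: [0.0, 0.814, 0.581, 0.0]
force: [0.9, -0.3, -0.2]
opening: 0.999
```

```bash
python3 go.py .594 .1155 .160 71; python3 - <<'E'
from seg import *
c=snap('scene','near1');a=c['image'][120:230,230:360]
cv2.imwrite('pics/near1c.png',cv2.cvtColor(cv2.resize(a,None,fx=5,fy=5,interpolation=cv2.INTER_CUBIC),cv2.COLOR_RGB2BGR))
E
```

```text
t 3.5 pos [0.5951 0.1138 0.2349] ang 70.98 z [ 3.e-04  2.e-04 -1.e+00] F [ 0.93 -0.29 -0.18] M [ 0.02 -0.    0.03] open 0.999
turned-axes shift [ 0.13 -0.16  7.49] now-axes shift [ 0.12 -0.16  7.49] rz -0.0
```

View pics/near1c.png

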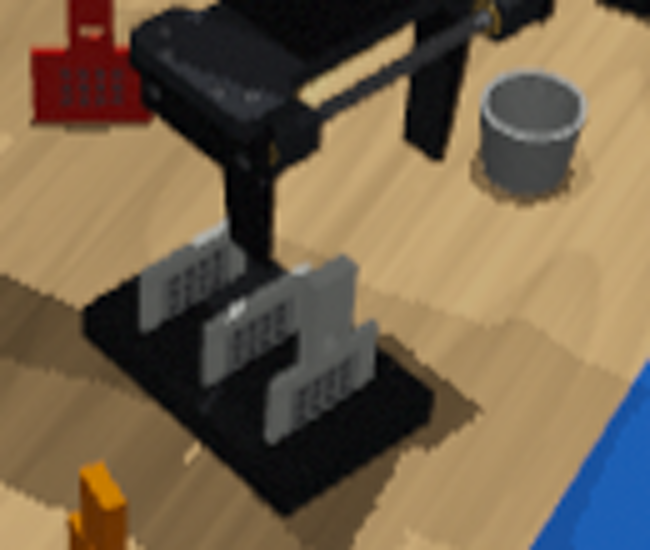

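Call:
{"method": "servo_tool", "body": {"rows": [[0, 0, 1.5, 0, 0, 0], [0, 0, 1.5, 0, 0, 0], [0, 0, 1.5, 0, 0, 0], [0, 0, 1.5, 0, 0, 0], [0, 0, 1.5, 0, 0, 0], [0, 0, 0, 0, 0, 0], [0, 0, 0, 0, 0, 0], [0, 0, 0, 0, 0, 0]], "force": 20}}

```text
time_s: 4.35
position: [0.5942, 0.1155, 0.1608]
tcp_rot: [0.0, 0.814, 0.581, 0.001]
force: [0.3, 0.1, 0.1]
opening: 0.997
```

```bash
python3 go.py .594 .1155 .160 71
```

```text
t 4.35 pos [0.5942 0.1155 0.1608] ang 70.99 z [ 1.2e-03  2.0e-04 -1.0e+00] F [0.27 0.09 0.06] M [ 0.01 -0.08  0.01] open 0.997
turned-axes shift [-0.01 -0.02  0.08] now-axes shift [-0.01 -0.02  0.08] rz -0.0
```

Call:
{"method": "servo_tool", "body": {"rows": [[0, 0, 0, 0, 0, 0], [0, 0, 0, 0, 0, 0], [0, 0, 0, 0, 0, 0], [0, 0, 0, 0, 0, 0], [0, 0, 0, 0, 0, 0], [0, 0, 0, 0, 0, 0], [0, 0, 0, 0, 0, 0], [0, 0, 0, 0, 0, 0]], "hand": 1, "force": 30}}

```text
time_s: 5.15
position: [0.5939, 0.1154, 0.1599]
tcp_rot: [-0.0, 0.814, 0.581, 0.0]
force: [0.9, 0.5, 0.2]
opening: 0.381
```

Call:
{"method": "servo_tool", "body": {"rows": [[0, 0, -1.0, 0, 0, 0], [0, 0, -2.0, 0, 0, 0], [0, 0, -3.0, 0, 0, 0], [0, 0, -3.0, 0, 0, 0], [0, 0, -3.0, 0, 0, 0], [0, 0, -2.0, 0, 0, 0], [0, 0, -1.0, 0, 0, 0], [0, 0, 0, 0, 0, 0]]}}

```text
time_s: 5.95
position: [0.594, 0.1155, 0.3113]
tcp_rot: [0.001, 0.814, 0.581, 0.001]
force: [0.0, 0.3, -0.9]
opening: 0.248
```

```bash
python3 go.py .495 -.10 .31 5.3; python3 - <<'E'
from seg import *
c=snap('scene','lift1');a=c['image'][60:230,210:340]
cv2.imwrite('pics/lift1c.png',cv2.cvtColor(cv2.resize(a,None,fx=4,fy=3.5,interpolation=cv2.INTER_CUBIC),cv2.COLOR_RGB2BGR))
E
```

```text
t 5.95 pos [0.594  0.1155 0.3113] ang 70.99 z [ 2.2e-03  3.0e-04 -1.0e+00] F [ 0.    0.33 -0.88] M [-0.02  0.01 -0.03] open 0.248
turned-axes shift [-11.85  20.54   0.13] now-axes shift [-23.6   -2.35   0.1 ] rz 1.147
```

View pics/lift1c.png

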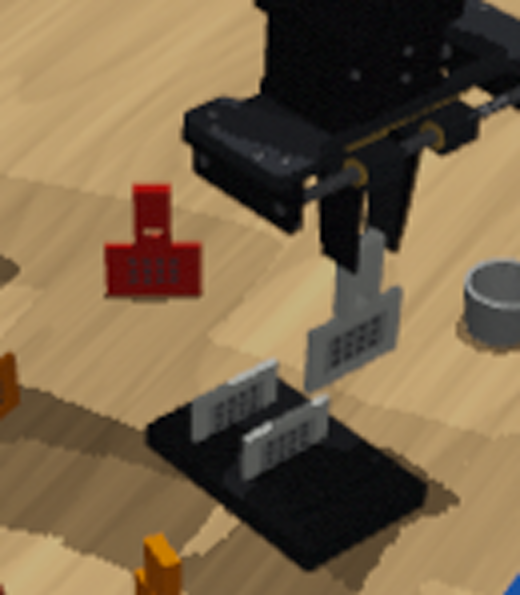

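```bash
cat > model.py <<'E'
from h import *
def pts(p,ang):
    "carrier keypoints; p=origin, ang=width direction deg"
    t=np.radians(ang);w=np.array([np.cos(t),np.sin(t),0]);n=np.array([-w[1],w[0],0]);z=np.array([0,0,1])
    P=lambda a,b,c:np.array(p)+w*a*1e-3+n*b*1e-3+z*c*1e-3
    return {'bot-':P(-32,0,0),'bot+':P(32,0,0),'sh-':P(-32,0,50),'sh+':P(32,0,50),'top':P(0,0,104),'slot':P(0,0,68)}
E
python3 - <<'E'
from model import *
c=snap('scene','l2')
for z in(.1585,.1535,.1485,.1435,.1385):
    print(z,{k:proj(c,v).round(1).tolist() for k,v in pts([.594,.1155,z],71).items()})
r=robot.cut_out('scene','carrier')
for l in('carrier','slot_top'): print(l,[(np.round(q['centre'],1).tolist(),round(float(q['conf']),2)) for q in robot.place_of('scene',l)])
print([q['extent'] for q in r])
E
```

```text
0.1585 {'bot-': [285.7, 165.3], 'bot+': [307.6, 152.0], 'sh-': [286.8, 147.8], 'sh+': [309.5, 134.5], 'top': [300.2, 120.6], 'slot': [298.9, 134.4]}
0.1535 {'bot-': [285.6, 167.0], 'bot+': [307.4, 153.7], 'sh-': [286.7, 149.6], 'sh+': [309.3, 136.3], 'top': [300.0, 122.6], 'slot': [298.8, 136.3]}
0.1485 {'bot-': [285.5, 168.7], 'bot+': [307.2, 155.4], 'sh-': [286.6, 151.4], 'sh+': [309.1, 138.1], 'top': [299.8, 124.5], 'slot': [298.6, 138.1]}
0.1435 {'bot-': [285.4, 170.3], 'bot+': [307.1, 157.0], 'sh-': [286.5, 153.2], 'sh+': [309.0, 139.9], 'top': [299.6, 126.5], 'slot': [298.4, 140.0]}
0.1385 {'bot-': [285.3, 172.0], 'bot+': [306.9, 158.7], 'sh-': [286.4, 155.0], 'sh+': [308.8, 141.7], 'top': [299.5, 128.4], 'slot': [298.3, 141.8]}
carrier [([206.6, 180.0], 0.91), ([246.6, 143.4], 0.81), ([297.6, 163.9], 0.56), ([251.7, 245.6], 0.56), ([171.9, 302.6], 0.33)]
slot_top [([303.7, 142.5], 0.87), ([207.4, 159.2], 0.84), ([248.7, 225.4], 0.81), ([248.2, 124.0], 0.63), ([166.7, 257.4], 0.57)]
[[244.5, 215.5, 257.0, 256.7], [195.2, 148.0, 214.3, 194.5], [287.0, 127.4, 309.9, 171.6], [235.0, 110.4, 263.7, 145.6], [326.4, 136.7, 345.8, 155.9]]
```

Call:
{"method": "servo_tool", "body": {"rows": [[0, 0, 2.0, 0, 0, 0], [0, 0, 3.0, 0, 0, 0], [0, 0, 3.0, 0, 0, 0], [0, 0, 2.0, 0, 0, 0], [0, 0, 1.0, 0, 0, 0], [0, 0, 1.0, 0, 0, 0], [0, 0, 0.8, 0, 0, 0], [0, 0, 0, 0, 0, 0]]}}

```text
time_s: 7.0
position: [0.5938, 0.1154, 0.1813]
tcp_rot: [-0.0, 0.814, 0.581, -0.0]
force: [-0.1, 0.1, -0.5]
opening: 0.246
```

```bash
python3 go.py .594 .1155 .160 71; python3 - <<'E'
from model import *
c=snap('scene','down');print([q['extent'] for q in robot.cut_out('scene','carrier')])
print({k:proj(c,v).round(1).tolist() for k,v in pts([.594,.1155,.012],71).items()})
E
```

```text
t 7.0 pos [0.5938 0.1154 0.1813] ang 70.99 z [-8.e-04  0.e+00 -1.e+00] F [-0.1   0.1  -0.48] M [ 0.03  0.08 -0.03] open 0.246
turned-axes shift [0.01 0.01 2.13] now-axes shift [0.01 0.01 2.13] rz -0.0
[[234.9, 108.9, 260.8, 144.1], [284.4, 169.5, 304.7, 210.2], [196.8, 148.6, 216.1, 190.6], [245.0, 215.3, 260.0, 258.4], [138.4, 230.8, 200.3, 335.0]]
{'bot-': [282.8, 209.9], 'bot+': [302.7, 196.8], 'sh-': [283.7, 195.7], 'sh+': [304.3, 182.5], 'top': [295.6, 172.5], 'slot': [294.6, 183.7]}
```

Call:
{"method": "servo_tool", "body": {"rows": [[0, 0, 0.1, 0, 0, 0], [0, 0, 0, 0, 0, 0], [0, 0, 0, 0, 0, 0], [0, 0, 0, 0, 0, 0], [0, 0, 0.5, 0, 0, 0], [0, 0, 0.7, 0, 0, 0], [0, 0, 0.7, 0, 0, 0], [0, 0, 0, 0, 0, 0]], "hand": 0.1}}

```text
time_s: 7.9
position: [0.5935, 0.1154, 0.1605]
tcp_rot: [-0.001, 0.814, 0.581, -0.001]
force: [-1.2, 0.0, -0.3]
opening: 0.45
```

Call:
{"method": "servo_tool", "body": {"rows": [[0, 0, 0, 0, 0, 0], [0, 0, 0, 0, 0, 0], [0, 0, 0, 0, 0, 0], [0, 0, 0, 0, 0, 0], [0, 0, 0, 0, 0, 0], [0, 0, 0, 0, 0, 0], [0, 0, 0, 0, 0, 0], [0, 0, 0, 0, 0, 0]], "hand": 1, "force": 40}}

```text
time_s: 8.7
position: [0.594, 0.1154, 0.162]
tcp_rot: [0.0, 0.814, 0.581, 0.0]
force: [1.1, 0.3, 1.4]
opening: 0.248
```

```bash
python3 go.py .594 .1155 .160 71; python3 - <<'E'
from model import *
c=snap('scene','regrip');print([q['extent'] for q in robot.cut_out('scene','carrier')])
print({k:proj(c,v).round(1).tolist() for k,v in pts([.594,.1155,.008],71).items()})
E
```

```text
t 8.7 pos [0.594  0.1154 0.162 ] ang 70.99 z [ 3.e-04  1.e-04 -1.e+00] F [1.07 0.33 1.45] M [ 0.05 -0.03 -0.03] open 0.248
turned-axes shift [ 0.01 -0.    0.2 ] now-axes shift [ 0.01 -0.    0.2 ] rz -0.0
[[193.8, 147.3, 217.1, 190.4], [282.3, 172.4, 305.4, 210.4], [235.2, 113.7, 262.9, 145.7], [242.0, 216.5, 256.7, 257.3]]
{'bot-': [282.7, 211.0], 'bot+': [302.6, 197.9], 'sh-': [283.7, 196.9], 'sh+': [304.1, 183.7], 'top': [295.5, 173.8], 'slot': [294.5, 184.9]}
```

Call:
{"method": "servo_tool", "body": {"rows": [[0, 0, -1.0, 0, 0, 0], [0, 0, -2.0, 0, 0, 0], [0, 0, -3.0, 0, 0, 0], [0, 0, -3.0, 0, 0, 0], [0, 0, -3.0, 0, 0, 0], [0, 0, -2.0, 0, 0, 0], [0, 0, -1.0, 0, 0, 0], [0, 0, 0, 0, 0, 0]]}}

```text
time_s: 9.6
position: [0.594, 0.1154, 0.3132]
tcp_rot: [0.001, 0.814, 0.581, 0.001]
force: [-0.8, -0.2, -1.1]
opening: 0.249
```

Call:
{"method": "servo_tool", "body": {"rows": [[0, 0, 0, 0, 0, 0.1434], [0, 0, 0, 0, 0, 0.1434], [0, 0, 0, 0, 0, 0.1434], [0, 0, 0, 0, 0, 0.1434], [0, 0, 0, 0, 0, 0.1434], [0, 0, 0, 0, 0, 0.1434], [0, 0, 0, 0, 0, 0.1434], [0, 0, 0, 0, 0, 0.1434]]}}

```text
time_s: 10.4
position: [0.5936, 0.1154, 0.3104]
tcp_rot: [0.0, 0.999, 0.043, -0.001]
force: [-0.3, -0.5, -0.9]
opening: 0.247
```

```bash
python3 go.py .494 -.11 .312 5.3;python3 - <<'E'
from h import *
c=snap('scene'); print([atz(c,p,0).round(3) for p in((250,250),(294,265),(207,188),(209,232))])
E
```

```text
t 10.4 pos [0.5936 0.1154 0.3104] ang 4.92 z [-2.4e-03 -1.0e-04 -1.0e+00] F [-0.32 -0.55 -0.91] M [-0.06  0.07  0.02] open 0.247
turned-axes shift [-12.    21.52  -0.16] now-axes shift [-11.86  21.6   -0.14] rz -0.007
[array([ 0.573, -0.044,  0.   ]), array([ 0.675, -0.028,  0.   ]), array([0.384, 0.058, 0.   ]), array([ 0.467, -0.051,  0.   ])]
```

Call:
{"method": "servo_tool", "body": {"rows": [[-1.5, 2.69, 0, 0, 0, -0.007], [-1.5, 2.69, 0, 0, 0, 0], [-1.5, 2.69, 0, 0, 0, 0], [-1.5, 2.69, 0, 0, 0, 0], [-1.5, 2.69, 0, 0, 0, 0], [-1.5, 2.69, 0, 0, 0, 0], [-1.5, 2.69, 0, 0, 0, 0], [-1.5, 2.69, 0, 0, 0, 0]]}}

```text
time_s: 11.25
position: [0.4947, -0.1114, 0.311]
tcp_rot: [-0.0, 0.999, 0.051, -0.001]
force: [0.4, 0.1, 0.0]
opening: 0.247
```

Call:
{"method": "servo_tool", "body": {"rows": [[0, 0, 1.0, 0, 0, 0], [0, 0, 1.5, 0, 0, 0], [0, 0, 1.5, 0, 0, 0], [0, 0, 1.5, 0, 0, 0], [0, 0, 1.0, 0, 0, 0], [0, 0, 0.5, 0, 0, 0], [0, 0, 0, 0, 0, 0], [0, 0, 0, 0, 0, 0]]}}

```text
time_s: 12.05
position: [0.4957, -0.1104, 0.2421]
tcp_rot: [0.0, 0.999, 0.05, 0.0]
force: [-0.3, 1.7, 0.4]
opening: 0.251
```

```bash
python3 go.py .496 -.125 .242 5.3; python3 - <<'E'
from seg import *
C={n:snap(n,n+'3') for n in('scene','top')}
s=C['scene'];t=C['top']
f=lambda c,x,y,w,h,k:cv2.resize(c['image'][y:y+h,x:x+w],None,fx=k,fy=k,interpolation=cv2.INTER_CUBIC)
im=np.zeros((600,800,3),np.uint8)
im[:,:480]=f(s,130,180,80,100,6); im[:300,480:]=f(t,320,170,64,60,5)
cv2.imwrite('pics/thread1.png',im[...,::-1])
o=robot.get_obs();p=o['position'];b=[p[0],p[1],p[2]-.154]
for n in C: print(n,{k:proj(C[n],v).round(1).tolist() for k,v in pts(b,5.3).items()} if 0 else '')
from model import pts
for n in C: print(n,{k:proj(C[n],v).round(1).tolist() for k,v in pts(b,5.3).items()},'tip',proj(C[n],[.4985,-.152,.15]).round(1),[ (q['extent'],round(q['conf'],2)) for q in robot.cut_out(n,'carrier')], [q['centre'] for q in robot.place_of(n,'slot_top')])
E
```

```text
t 12.05 pos [ 0.4957 -0.1104  0.2421] ang 5.7 z [ 3.e-04 -0.e+00 -1.e+00] F [-0.29  1.73  0.4 ] M [-0.1   0.04 -0.04] open 0.251
turned-axes shift [-0.11  1.46  0.01] now-axes shift [-0.12  1.46  0.02] rz 0.007
scene 
top 
scene {'bot-': [187.0, 226.1], 'bot+': [214.0, 237.0], 'sh-': [184.3, 210.7], 'sh+': [212.3, 221.7], 'top': [195.5, 198.0], 'slot': [197.3, 210.3]} tip [185.9 227.4] [([185.3, 196.8, 215.5, 237.2], 0.92), ([235.7, 112.3, 262.1, 143.7], 0.65), ([242.7, 216.4, 260.2, 256.2], 0.64)] [[247.1, 225.4], [199.3, 211.5], [246.2, 126.7]]
top {'bot-': [326.2, 223.7], 'bot+': [323.3, 197.8], 'sh-': [329.5, 222.7], 'sh+': [326.5, 195.6], 'top': [332.0, 207.2], 'slot': [329.3, 208.5]} tip [346.6 207.5] [([237.8, 260.9, 266.8, 266.7], 0.48), ([171.2, 243.6, 186.7, 265.4], 0.43)] [[294.6, 181.4], [180.1, 255.3], [250.9, 261.8]]
```

View pics/thread1.png

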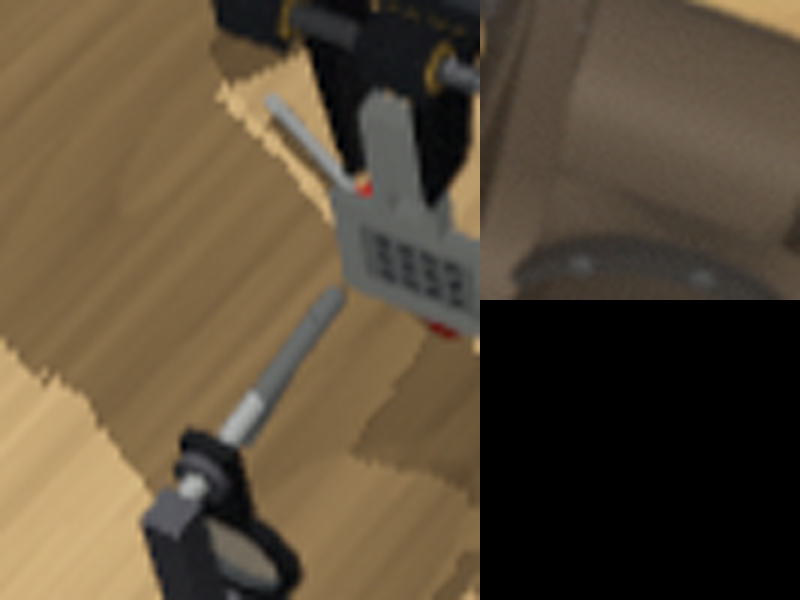

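```bash
cat > fit.py <<'E'
from model import *
from scipy.optimize import minimize
K=8
def fill(c,box,polys):
    x,y,w,h=box; m=np.zeros((h*K,w*K),np.uint8)
    for P in polys:
        q=np.array([(proj(c,p)-[x,y]+.5)*K for p in P],np.float32)
        cv2.fillConvexPoly(m,cv2.convexHull(q).round().astype(np.int32),255)
    return m
def graymask(c,box,sat,lo,hi=255):
    x,y,w,h=box; im=c['image'][y:y+h,x:x+w]
    im=cv2.resize(im,None,fx=K,fy=K,interpolation=cv2.INTER_CUBIC); hsv=cv2.cvtColor(im,cv2.COLOR_RGB2HSV)
    return ((hsv[...,1]<sat)&(hsv[...,2]>lo)&(hsv[...,2]<hi)).astype(np.uint8)*255
def shift(img,mod,R=3,roi=None):
    b=(-1,None)
    for dx in range(-R*K,R*K+1,2):
        for dy in range(-R*K,R*K+1,2):
            m=cv2.warpAffine(mod,np.float32([[1,0,dx],[0,1,dy]]),mod.shape[::-1])
            a=img>0;bb=m>0
            if roi is not None: a=a&roi;bb=bb&roi
            s=(a&bb).sum()/(a|bb).sum()
            if s>b[0]: b=(s,(dx/K,dy/K))
    return b
def carrier_polys(p,ang):
    t=np.radians(ang);w=np.array([np.cos(t),np.sin(t),0]);n=np.array([-w[1],w[0],0]);z=np.array([0,0,1])
    B=lambda x,y,z0,z1:[np.array(p)+w*a+n*b+z*c for a in(-x,x) for b in(-y,y) for c in(z0,z1)]
    return [B(.032,.0025,0,.05),B(.012,.005,.05,.104)]
E
cat > f1.py <<'E'
from fit import *
s=snap('scene');o=robot.get_obs();p=o['position']
box=(176,186,46,62)
hsv=cv2.cvtColor(s['image'],cv2.COLOR_RGB2HSV)
print(hsv[228,195:205].tolist(), hsv[232,190:194].tolist(), hsv[215,190:192].tolist(),hsv[240,190:192].tolist())
for sat in(40,70):
    m=graymask(s,box,sat,60,220)
    # keep component at the frame, cut the fingers (dark) and things below the frame
    mod=fill(s,box,carrier_polys([p[0],p[1],p[2]-.154],5.5))
    roi=cv2.dilate(mod,np.ones((41,41)))>0
    # ignore driver shaft side left of tab above shoulder
    print(sat,shift(m,mod,3,roi))
    cv2.imwrite(f'pics/m{sat}.png',np.dstack([m,mod,0*m]))
E
python3 f1.py
```

```text
[[50, 8, 100], [50, 8, 96], [60, 6, 90], [60, 3, 79], [75, 7, 74], [60, 3, 74], [110, 14, 53], [110, 15, 50], [90, 4, 71], [60, 3, 76]] [[18, 115, 131], [18, 117, 129], [18, 115, 124], [18, 114, 119]] [[40, 8, 98], [50, 8, 99]] [[17, 116, 127], [17, 117, 129]]
40 (np.float64(0.75941993313232), (0.25, -0.5))
70 (np.float64(0.7954411555573614), (0.25, 0.0))
```

View pics/m70.png

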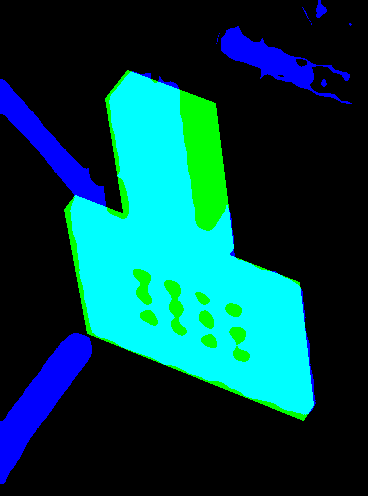

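```bash
cat > f2.py <<'E'
from fit import *
s=snap('scene')
box=(160,215,34,44)
m=graymask(s,box,70,60,240); m=cv2.bitwise_and(m,0xff)
def bar(tx,ty,ang,L=.055):
    t=np.radians(ang);u=np.array([np.cos(t),np.sin(t),0]);n=np.array([-u[1],u[0],0]);z=np.array([0,0,1.])
    tip=np.array([tx,ty,.15]);r=.004
    return [[tip-u*a+(n*np.cos(f)+z*np.sin(f))*r*k for a,k in((.0015,1),(0,.6),(L,1)) for f in np.arange(0,6.28,.4)]]
best=[]
o=fill(s,box,carrier_polys([.4957,-.1104,.0881],5.5)); out=cv2.dilate(o,np.ones((13,13)))==0
x,y,w,h=box
yy,xx=np.mgrid[:h*K,:w*K]
for ang in np.arange(92,99,1.):
  for tx in np.arange(.494,.504,.0005):
    for ty in np.arange(-.158,-.146,.001):
      mod=fill(s,box,bar(tx,ty,ang))
      # roi: points outside 45 mm from the tip only
      e=proj(s,np.array([tx,ty,.15])-.04*np.array([np.cos(np.radians(ang)),np.sin(np.radians(ang)),0])); 
      roi=out&(yy/K+y<e[1])
      a=(m>0)&roi;b=(mod>0)&roi
      best.append(((a&b).sum()/(a|b).sum(),ang,tx,ty))
best.sort(reverse=True)
for b in best[:10]: print(np.round(b,4))
g=np.array([b for b in best if b[0]>best[0][0]-.01]);print(len(g),g.mean(0).round(4),g.std(0).round(4))
E
python3 f2.py
```

```text
[ 0.944 96.     0.499 -0.154]
[ 0.9376 96.      0.499  -0.153 ]
[ 0.9356 95.      0.4995 -0.153 ]
[ 0.9261 95.      0.499  -0.152 ]
[ 0.9253 95.      0.4995 -0.154 ]
[ 0.9245 96.      0.499  -0.155 ]
[ 0.9214 96.      0.499  -0.152 ]
[ 0.9199 96.      0.4985 -0.149 ]
[ 0.9196 95.      0.4995 -0.155 ]
[ 0.9194 95.      0.499  -0.15  ]
3 [ 0.939  95.6667  0.4992 -0.1533] [3.600e-03 4.714e-01 2.000e-04 5.000e-04]
```

Call:
{"method": "servo_tool", "body": {"rows": [[-0.08, 0.6, 0, 0, 0, 0], [0, 0.8, 0, 0, 0, 0], [0, 0.8, 0, 0, 0, 0], [0, 0.6, 0, 0, 0, 0], [0, 0.2, 0, 0, 0, 0], [0, 0, 0, 0, 0, 0], [0, 0, 0, 0, 0, 0], [0, 0, 0, 0, 0, 0]]}}

```text
time_s: 13.25
position: [0.4977, -0.1402, 0.2419]
tcp_rot: [-0.0, 0.999, 0.049, -0.0]
force: [-0.1, -0.6, -0.5]
opening: 0.249
```

```bash
cat > st.py <<'E'
from h import *
from scipy.spatial.transform import Rotation as R
T=np.array([.4988,-.1535,.15]);u=np.array([-.0976,.9952,0]);n=np.array([-u[1],u[0],0])
A=[]
for i in range(4):
    if i: robot.read_camera('scene')
    o=robot.get_obs();d=o['position']-T;q=o['tcp_rot'];M=R.from_quat([q[1],q[2],q[3],q[0]]).as_matrix()
    A.append([88+1e3*d@u,1e3*d@n,1e3*(o['position'][2]-.086),np.degrees(np.arctan2(M[1,0],M[0,0])),*(o['force']@np.c_[u,n,[0,0,1]]),*o['moment']])
A=np.array(A);print('t',o['time_s'],'open',round(o['opening'],3));print('hookx, y, slotz mm, ang, Fu Fn Fz, M');print(A.mean(0).round(2));print(A.std(0).round(2))
E
python3 st.py
```

```text
t 13.4 open 0.247
hookx, y, slotz mm, ang, Fu Fn Fz, M
[ 1.0133e+02 -2.1000e-01  1.5592e+02  5.6800e+00 -3.6000e-01  3.0000e-02
 -6.3000e-01 -9.0000e-02  6.0000e-02  4.0000e-02]
[0.02 0.01 0.01 0.   0.31 0.18 0.16 0.02 0.04 0.03]
```

Call:
{"method": "servo_tool", "body": {"rows": [[0, 0.15, 0, 0, 0, 0], [0, 0.15, 0, 0, 0, 0], [0, 0.15, 0, 0, 0, 0], [0, 0.15, 0, 0, 0, 0], [0, 0.1, 0, 0, 0, 0], [0, 0, 0, 0, 0, 0], [0, 0, 0, 0, 0, 0], [0, 0, 0, 0, 0, 0]]}}

```text
time_s: 14.2
position: [0.4984, -0.1473, 0.2419]
tcp_rot: [-0.0, 0.999, 0.049, 0.0]
force: [-0.7, 0.5, -0.5]
opening: 0.249
```

```bash
python3 st.py
```

```text
t 14.35 open 0.25
hookx, y, slotz mm, ang, Fu Fn Fz, M
[ 9.4180e+01 -2.1000e-01  1.5591e+02  5.6600e+00  1.9000e-01 -1.0000e-02
 -2.5000e-01 -1.0000e-01  5.0000e-02 -1.0000e-02]
[0.01 0.01 0.01 0.   0.39 0.44 0.38 0.02 0.02 0.02]
```

Call:
{"method": "servo_tool", "body": {"rows": [[0, 0.04, 0, 0, 0, 0], [0, 0.04, 0, 0, 0, 0], [0, 0.04, 0, 0, 0, 0], [0, 0.04, 0, 0, 0, 0], [0, 0.04, 0, 0, 0, 0], [0, 0, 0, 0, 0, 0], [0, 0, 0, 0, 0, 0], [0, 0, 0, 0, 0, 0]]}}

```text
time_s: 15.15
position: [0.4986, -0.1493, 0.2419]
tcp_rot: [-0.0, 0.999, 0.049, -0.0]
force: [-0.3, -0.4, -0.1]
opening: 0.248
```

```bash
python3 st.py
```

```text
t 15.3 open 0.251
hookx, y, slotz mm, ang, Fu Fn Fz, M
[ 9.214e+01 -2.100e-01  1.559e+02  5.660e+00 -1.900e-01  3.600e-01
 -6.700e-01 -1.000e-01  4.000e-02  4.000e-02]
[0.01 0.02 0.02 0.   0.13 0.24 0.38 0.03 0.03 0.02]
```

Call:
{"method": "servo_tool", "body": {"rows": [[0, 0.04, 0, 0, 0, 0], [0, 0.04, 0, 0, 0, 0], [0, 0.04, 0, 0, 0, 0], [0, 0.04, 0, 0, 0, 0], [0, 0.04, 0, 0, 0, 0], [0, 0, 0, 0, 0, 0], [0, 0, 0, 0, 0, 0], [0, 0, 0, 0, 0, 0]]}}

```text
time_s: 16.1
position: [0.4988, -0.1513, 0.2419]
tcp_rot: [-0.0, 0.999, 0.049, 0.0]
force: [-0.0, 0.8, -0.5]
opening: 0.251
```

```bash
python3 st.py
```

```text
t 16.25 open 0.249
hookx, y, slotz mm, ang, Fu Fn Fz, M
[ 9.0160e+01 -2.2000e-01  1.5591e+02  5.6600e+00  3.0000e-01  4.0000e-02
 -7.5000e-01 -1.0000e-01  6.0000e-02  1.0000e-02]
[0.01 0.01 0.01 0.   0.48 0.12 0.24 0.03 0.02 0.02]
```

Call:
{"method": "servo_tool", "body": {"rows": [[0, 0.05, 0, 0, 0, 0], [0, 0.05, 0, 0, 0, 0], [0, 0.05, 0, 0, 0, 0], [0, 0.05, 0, 0, 0, 0], [0, 0.05, 0, 0, 0, 0], [0, 0, 0, 0, 0, 0], [0, 0, 0, 0, 0, 0], [0, 0, 0, 0, 0, 0]]}}

```text
time_s: 17.05
position: [0.499, -0.1538, 0.2419]
tcp_rot: [-0.0, 0.999, 0.049, -0.0]
force: [-0.1, -0.3, -0.9]
opening: 0.253
```

```bash
python3 st.py
```

```text
t 17.2 open 0.252
hookx, y, slotz mm, ang, Fu Fn Fz, M
[ 8.7650e+01 -2.2000e-01  1.5591e+02  5.6600e+00 -3.1000e-01 -1.4000e-01
 -6.4000e-01 -1.2000e-01  3.0000e-02  2.0000e-02]
[0.01 0.01 0.01 0.   0.46 0.46 0.37 0.03 0.03 0.01]
```

Call:
{"method": "servo_tool", "body": {"rows": [[0, 0.05, 0, 0, 0, 0], [0, 0.05, 0, 0, 0, 0], [0, 0.1, 0, 0, 0, 0], [0, 0.1, 0, 0, 0, 0], [0, 0.15, 0, 0, 0, 0], [0, 0.15, 0, 0, 0, 0], [0, 0.15, 0, 0, 0, 0], [0, 0.05, 0, 0, 0, 0]]}}

```text
time_s: 18.0
position: [0.4999, -0.162, 0.2419]
tcp_rot: [-0.0, 0.999, 0.049, 0.0]
force: [0.2, 0.1, -1.3]
opening: 0.248
```

Call:
{"method": "servo_tool", "body": {"rows": [[0, 0, 0.03, 0, 0, 0], [0, 0, 0.03, 0, 0, 0], [0, 0, 0.03, 0, 0, 0], [0, 0, 0.03, 0, 0, 0], [0, 0, 0, 0, 0, 0], [0, 0, 0, 0, 0, 0], [0, 0, 0, 0, 0, 0], [0, 0, 0, 0, 0, 0]]}}

```text
time_s: 18.8
position: [0.4999, -0.1618, 0.2407]
tcp_rot: [-0.0, 0.999, 0.049, 0.0]
force: [0.7, 0.1, -1.6]
opening: 0.251
```

```bash
python3 st.py; python3 - <<'E'
from h import *
c=snap('scene','thr2');cv2.imwrite('pics/thr2c.png',cv2.resize(c['image'][185:285,130:230],None,fx=6,fy=6,interpolation=cv2.INTER_CUBIC)[...,::-1])
E
```

```text
t 18.95 open 0.248
hookx, y, slotz mm, ang, Fu Fn Fz, M
[ 7.9640e+01 -2.3000e-01  1.5472e+02  5.6600e+00 -2.0000e-02 -1.5000e-01
 -1.1100e+00 -9.0000e-02  6.0000e-02 -0.0000e+00]
[0.02 0.01 0.01 0.   0.28 0.52 0.34 0.03 0.04 0.02]
```

View pics/thr2c.png

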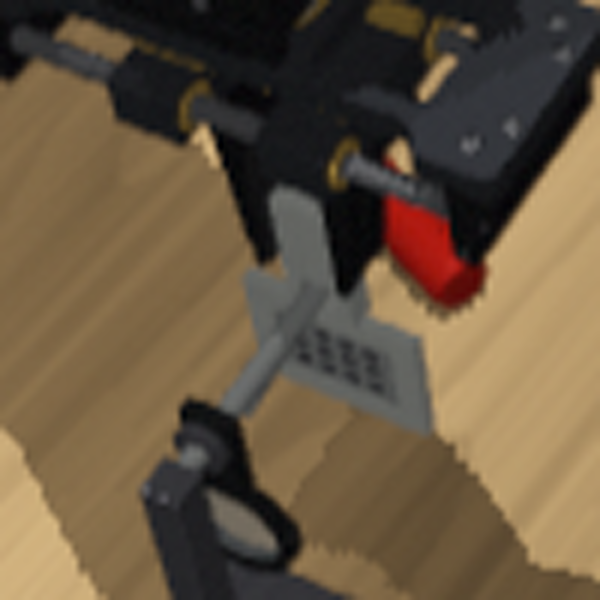

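Call:
{"method": "servo_tool", "body": {"rows": [[0, 0, 0.02, 0, 0, 0], [0, 0, 0.02, 0, 0, 0], [0, 0, 0.02, 0, 0, 0], [0, 0, 0, 0, 0, 0], [0, 0, 0, 0, 0, 0], [0, 0, 0, 0, 0, 0], [0, 0, 0, 0, 0, 0], [0, 0, 0, 0, 0, 0]]}}

```text
time_s: 19.8
position: [0.4998, -0.1618, 0.2401]
tcp_rot: [-0.0, 0.999, 0.049, 0.0]
force: [-0.1, 0.4, -0.0]
opening: 0.252
```

```bash
python3 st.py
```

```text
t 19.95 open 0.249
hookx, y, slotz mm, ang, Fu Fn Fz, M
[ 7.965e+01 -2.300e-01  1.541e+02  5.660e+00  3.600e-01  7.000e-02
 -4.000e-01 -1.100e-01  5.000e-02 -2.000e-02]
[0.02 0.01 0.01 0.   0.38 0.49 0.29 0.03 0.01 0.04]
```

Call:
{"method": "servo_tool", "body": {"rows": [[0, 0, 0.02, 0, 0, 0], [0, 0, 0.01, 0, 0, 0], [0, 0, 0.01, 0, 0, 0], [0, 0, 0, 0, 0, 0], [0, 0, 0, 0, 0, 0], [0, 0, 0, 0, 0, 0], [0, 0, 0, 0, 0, 0], [0, 0, 0, 0, 0, 0]]}}

```text
time_s: 20.75
position: [0.4999, -0.1618, 0.2398]
tcp_rot: [0.0, 0.999, 0.049, 0.0]
force: [-0.7, -0.1, 2.8]
opening: 0.247
```

```bash
python3 st.py
```

```text
t 20.9 open 0.253
hookx, y, slotz mm, ang, Fu Fn Fz, M
[ 7.9620e+01 -2.5000e-01  1.5378e+02  5.6600e+00  2.7000e-01  5.0000e-01
  2.6500e+00 -3.0000e-02  1.6000e-01  2.0000e-02]
[0.01 0.01 0.   0.   0.19 0.41 0.35 0.02 0.04 0.03]
```

Call:
{"method": "servo_tool", "body": {"rows": [[0, 0.1, 0, 0, 0, 0], [0, 0.2, 0, 0, 0, 0], [0, 0.2, 0, 0, 0, 0], [0, 0.2, 0, 0, 0, 0], [0, 0.2, 0, 0, 0, 0], [0, 0.2, 0, 0, 0, 0], [0, 0.2, 0, 0, 0, 0], [0, 0.1, 0, 0, 0, 0]]}}

```text
time_s: 21.7
position: [0.5012, -0.1759, 0.2397]
tcp_rot: [-0.0, 0.999, 0.049, 0.0]
force: [-1.0, 4.0, 4.4]
opening: 0.252
```

```bash
sed -i 's/range(4)/range(3)/' st.py; python3 st.py
```

```text
t 21.8 open 0.253
hookx, y, slotz mm, ang, Fu Fn Fz, M
[ 6.5380e+01 -2.5000e-01  1.5374e+02  5.6500e+00  2.8700e+00  4.2000e-01
  4.7500e+00  4.4000e-01  1.4000e-01 -1.0000e-02]
[0.04 0.01 0.02 0.   1.11 0.3  0.39 0.19 0.05 0.03]
```

Call:
{"method": "servo_tool", "body": {"rows": [[0, 0.1, 0, 0, 0, 0], [0, 0.1, 0, 0, 0, 0], [0, 0.1, 0, 0, 0, 0], [0, 0.1, 0, 0, 0, 0], [0, 0.1, 0, 0, 0, 0], [0, 0.1, 0, 0, 0, 0], [0, 0.1, 0, 0, 0, 0], [0, 0.1, 0, 0, 0, 0]]}}

```text
time_s: 22.6
position: [0.502, -0.1836, 0.2397]
tcp_rot: [-0.0, 0.999, 0.049, -0.0]
force: [0.2, 3.4, 4.5]
opening: 0.251
```

```bash
python3 st.py
```

```text
t 22.7 open 0.25
hookx, y, slotz mm, ang, Fu Fn Fz, M
[ 5.7580e+01 -2.6000e-01  1.5372e+02  5.6600e+00  2.4700e+00 -1.1000e-01
  4.9400e+00  5.6000e-01  1.4000e-01 -0.0000e+00]
[0.08 0.01 0.01 0.   0.65 0.32 0.4  0.14 0.05 0.02]
```

Call:
{"method": "servo_tool", "body": {"rows": [[0, 0.1, -0.01, 0, 0, 0], [0, 0.1, -0.01, 0, 0, 0], [0, 0.1, 0, 0, 0, 0], [0, 0.1, 0, 0, 0, 0], [0, 0.1, 0, 0, 0, 0], [0, 0.1, 0, 0, 0, 0], [0, 0.1, 0, 0, 0, 0], [0, 0.1, 0, 0, 0, 0]]}}

```text
time_s: 23.5
position: [0.5028, -0.1917, 0.2398]
tcp_rot: [-0.0, 0.999, 0.049, -0.0]
force: [0.2, 3.8, 1.3]
opening: 0.248
```

```bash
python3 st.py
```

```text
t 23.6 open 0.25
hookx, y, slotz mm, ang, Fu Fn Fz, M
[ 4.9530e+01 -2.3000e-01  1.5383e+02  5.6500e+00  2.8000e+00 -3.4000e-01
  9.8000e-01  2.8000e-01  8.0000e-02  2.0000e-02]
[0.03 0.01 0.   0.   0.69 0.18 0.24 0.15 0.02 0.03]
```

Call:
{"method": "servo_tool", "body": {"rows": [[0, 0.08, 0, 0, 0, 0], [0, 0.08, 0, 0, 0, 0], [0, 0.08, 0, 0, 0, 0], [0, 0.08, 0, 0, 0, 0], [0, 0.08, 0, 0, 0, 0], [0, 0, 0, 0, 0, 0], [0, 0, 0, 0, 0, 0], [0, 0, 0, 0, 0, 0]]}}

```text
time_s: 24.4
position: [0.503, -0.1952, 0.2397]
tcp_rot: [-0.001, 0.999, 0.049, -0.0]
force: [-0.8, 6.3, 1.4]
opening: 0.253
```

```bash
python3 st.py
```

```text
t 24.5 open 0.249
hookx, y, slotz mm, ang, Fu Fn Fz, M
[ 4.6110e+01 -9.0000e-02  1.5374e+02  5.6600e+00  5.8900e+00  7.0000e-02
  1.3200e+00  1.0700e+00  1.8000e-01  3.0000e-02]
[0.   0.01 0.01 0.   0.32 0.59 0.1  0.03 0.04 0.01]
```

Call:
{"method": "servo_tool", "body": {"rows": [[0, 0.08, 0, 0, 0, 0], [0, 0.08, 0, 0, 0, 0], [0, 0.08, 0, 0, 0, 0], [0, 0.08, 0, 0, 0, 0], [0, 0.08, 0, 0, 0, 0], [0, 0, 0, 0, 0, 0], [0, 0, 0, 0, 0, 0], [0, 0, 0, 0, 0, 0]]}}

```text
time_s: 25.3
position: [0.5033, -0.1991, 0.2398]
tcp_rot: [-0.001, 0.999, 0.049, -0.0]
force: [-1.8, 6.1, 2.1]
opening: 0.25
```

```bash
python3 st.py
```

```text
t 25.4 open 0.249
hookx, y, slotz mm, ang, Fu Fn Fz, M
[ 4.2160e+01 -7.0000e-02  1.5373e+02  5.6600e+00  5.9600e+00  8.0000e-02
  1.9200e+00  1.1000e+00  2.2000e-01  2.0000e-02]
[0.01 0.   0.02 0.   0.3  0.87 0.27 0.04 0.02 0.01]
```

Call:
{"method": "servo_tool", "body": {"rows": [[0, 0.08, 0, 0, 0, 0], [0, 0.08, 0, 0, 0, 0], [0, 0.08, 0, 0, 0, 0], [0, 0.08, 0, 0, 0, 0], [0, 0.08, 0, 0, 0, 0], [0, 0, 0, 0, 0, 0], [0, 0, 0, 0, 0, 0], [0, 0, 0, 0, 0, 0]]}}

```text
time_s: 26.2
position: [0.5038, -0.2032, 0.2397]
tcp_rot: [-0.001, 0.999, 0.049, -0.0]
force: [-1.0, 5.4, 2.3]
opening: 0.247
```

```bash
python3 st.py
```

```text
t 26.3 open 0.248
hookx, y, slotz mm, ang, Fu Fn Fz, M
[ 3.8100e+01 -8.0000e-02  1.5373e+02  5.6600e+00  5.3700e+00  6.2000e-01
  2.0600e+00  1.0600e+00  1.9000e-01 -2.0000e-02]
[0.01 0.   0.01 0.   0.05 0.09 0.48 0.02 0.01 0.01]
```

Call:
{"method": "servo_tool", "body": {"rows": [[0, 0.06, 0, 0, 0, 0], [0, 0.06, 0, 0, 0, 0], [0, 0.06, 0, 0, 0, 0], [0, 0.06, 0, 0, 0, 0], [0, 0.06, 0, 0, 0, 0], [0, 0, 0, 0, 0, 0], [0, 0, 0, 0, 0, 0], [0, 0, 0, 0, 0, 0]]}}

```text
time_s: 27.1
position: [0.5041, -0.2062, 0.2397]
tcp_rot: [-0.001, 0.999, 0.049, -0.0]
force: [-0.5, 4.8, 1.7]
opening: 0.251
```

```bash
python3 st.py
```

```text
t 27.2 open 0.25
hookx, y, slotz mm, ang, Fu Fn Fz, M
[ 3.5090e+01 -9.0000e-02  1.5374e+02  5.6600e+00  5.0900e+00  1.4000e-01
  1.7900e+00  1.0300e+00  2.0000e-01 -1.0000e-02]
[0.02 0.01 0.01 0.   0.4  0.11 0.09 0.04 0.01 0.03]
```

Call:
{"method": "servo_tool", "body": {"rows": [[0, 0.05, 0, 0, 0, 0], [0, 0.05, 0, 0, 0, 0], [0, 0.05, 0, 0, 0, 0], [0, 0.05, 0, 0, 0, 0], [0, 0, 0, 0, 0, 0], [0, 0, 0, 0, 0, 0], [0, 0, 0, 0, 0, 0], [0, 0, 0, 0, 0, 0]]}}

```text
time_s: 28.0
position: [0.5043, -0.2082, 0.2398]
tcp_rot: [-0.001, 0.999, 0.049, -0.0]
force: [-0.5, 5.5, 1.2]
opening: 0.255
```

```bash
python3 st.py
```

```text
t 28.1 open 0.248
hookx, y, slotz mm, ang, Fu Fn Fz, M
[ 3.3040e+01 -1.2000e-01  1.5377e+02  5.6600e+00  5.1200e+00 -8.0000e-02
  1.3700e+00  9.3000e-01  2.1000e-01 -1.0000e-02]
[0.01 0.01 0.01 0.   0.31 0.21 0.48 0.   0.03 0.02]
```

Call:
{"method": "servo_tool", "body": {"rows": [[0, 0.04, 0, 0, 0, 0], [0, 0.04, 0, 0, 0, 0], [0, 0.04, 0, 0, 0, 0], [0, 0.03, 0, 0, 0, 0], [0, 0, 0, 0, 0, 0], [0, 0, 0, 0, 0, 0], [0, 0, 0, 0, 0, 0], [0, 0, 0, 0, 0, 0]]}}

```text
time_s: 28.9
position: [0.5044, -0.2097, 0.2398]
tcp_rot: [-0.001, 0.999, 0.049, -0.0]
force: [-1.7, 5.9, 1.4]
opening: 0.252
```

```bash
python3 st.py
```

```text
t 29.0 open 0.248
hookx, y, slotz mm, ang, Fu Fn Fz, M
[ 3.1570e+01 -1.2000e-01  1.5376e+02  5.6600e+00  5.7900e+00  3.8000e-01
  1.4200e+00  1.0200e+00  1.9000e-01  1.0000e-02]
[0.01 0.01 0.01 0.   0.21 0.55 0.16 0.03 0.04 0.01]
```

Call:
{"method": "servo_tool", "body": {"rows": [[0, 0.03, 0, 0, 0, 0], [0, 0.03, 0, 0, 0, 0], [0, 0.03, 0, 0, 0, 0], [0, 0.03, 0, 0, 0, 0], [0, 0, 0, 0, 0, 0], [0, 0, 0, 0, 0, 0], [0, 0, 0, 0, 0, 0], [0, 0, 0, 0, 0, 0]]}}

```text
time_s: 29.8
position: [0.5045, -0.2108, 0.2398]
tcp_rot: [-0.001, 0.999, 0.049, -0.0]
force: [-0.9, 5.1, 1.6]
opening: 0.248
```

```bash
python3 - <<'E'
from h import *
c=snap('scene','in1');cv2.imwrite('pics/in1c.png',cv2.resize(c['image'][215:305,130:220],None,fx=6,fy=6,interpolation=cv2.INTER_CUBIC)[...,::-1])
E
python3 st.py
```

```text
t 29.95 open 0.249
hookx, y, slotz mm, ang, Fu Fn Fz, M
[ 3.0390e+01 -1.1000e-01  1.5374e+02  5.6600e+00  5.6200e+00 -2.2000e-01
  7.0000e-01  1.0200e+00  1.7000e-01 -3.0000e-02]
[0.   0.01 0.01 0.   0.25 0.35 0.53 0.03 0.03 0.01]
```

View pics/in1c.png

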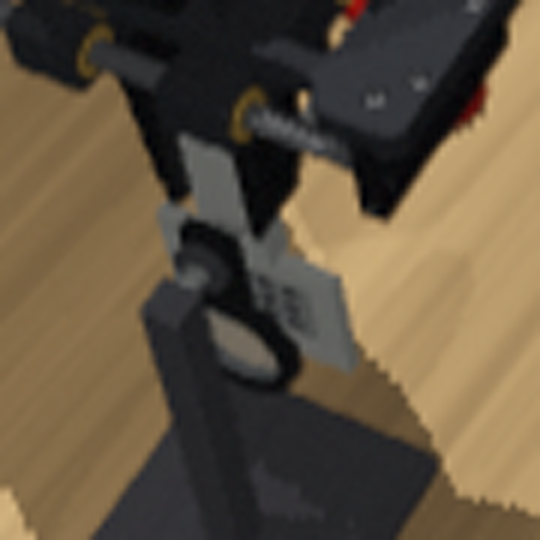

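Call:
{"method": "servo_tool", "body": {"rows": [[0, 0.04, 0, 0, 0, 0], [0, 0.04, 0, 0, 0, 0], [0, 0.04, 0, 0, 0, 0], [0, 0, 0, 0, 0, 0], [0, 0, 0, 0, 0, 0], [0, 0, 0, 0, 0, 0], [0, 0, 0, 0, 0, 0], [0, 0, 0, 0, 0, 0]]}}

```text
time_s: 30.75
position: [0.5046, -0.212, 0.2397]
tcp_rot: [-0.001, 0.999, 0.049, -0.0]
force: [-1.3, 5.4, 1.1]
opening: 0.25
```

```bash
python3 st.py
```

```text
t 30.85 open 0.249
hookx, y, slotz mm, ang, Fu Fn Fz, M
[ 2.9160e+01 -1.1000e-01  1.5374e+02  5.6600e+00  5.4100e+00 -1.2000e-01
  1.1700e+00  9.9000e-01  1.6000e-01  1.0000e-02]
[0.01 0.01 0.   0.   0.14 0.66 0.13 0.04 0.02 0.04]
```

Call:
{"method": "servo_tool", "body": {"rows": [[0, 0.04, 0, 0, 0, 0], [0, 0.04, 0, 0, 0, 0], [0, 0.04, 0, 0, 0, 0], [0, 0, 0, 0, 0, 0], [0, 0, 0, 0, 0, 0], [0, 0, 0, 0, 0, 0], [0, 0, 0, 0, 0, 0], [0, 0, 0, 0, 0, 0]]}}

```text
time_s: 31.65
position: [0.5048, -0.2132, 0.2397]
tcp_rot: [-0.001, 0.999, 0.049, -0.0]
force: [-0.8, 6.3, 0.6]
opening: 0.254
```

```bash
python3 st.py
```

```text
t 31.75 open 0.248
hookx, y, slotz mm, ang, Fu Fn Fz, M
[ 2.7980e+01 -1.2000e-01  1.5375e+02  5.6600e+00  5.8100e+00  8.0000e-02
  7.2000e-01  1.0500e+00  1.9000e-01 -3.0000e-02]
[0.01 0.01 0.01 0.   0.39 0.15 0.16 0.02 0.01 0.03]
```

Call:
{"method": "servo_tool", "body": {"rows": [[0, 0.04, 0, 0, 0, 0], [0, 0.04, 0, 0, 0, 0], [0, 0.04, 0, 0, 0, 0], [0, 0, 0, 0, 0, 0], [0, 0, 0, 0, 0, 0], [0, 0, 0, 0, 0, 0], [0, 0, 0, 0, 0, 0], [0, 0, 0, 0, 0, 0]]}}

```text
time_s: 32.55
position: [0.5049, -0.2144, 0.2398]
tcp_rot: [-0.001, 0.999, 0.049, -0.0]
force: [-0.8, 5.6, 2.0]
opening: 0.249
```

```bash
python3 st.py
```

```text
t 32.65 open 0.251
hookx, y, slotz mm, ang, Fu Fn Fz, M
[ 2.6800e+01 -1.2000e-01  1.5375e+02  5.6600e+00  5.6100e+00  4.6000e-01
  1.6000e+00  1.0100e+00  1.7000e-01 -3.0000e-02]
[0.01 0.01 0.01 0.   0.24 0.52 0.4  0.01 0.02 0.05]
```

```bash
python3 - <<'E'
from h import *
c=snap('scene');T=np.array([.4988,-.1535,.154]);u=np.array([-.0976,.9952,0])
for x in(0,4,8,12,16,20,24,30): print(x,((proj(c,T+u*(x-88)/1e3)-[130,215]+.5)*6).round(0), ((proj(c,T+u*(x-88)/1e3+[0,0,.005])-[130,215]+.5)*6).round(0))
E
```

```text
0 [180. 285.] [177. 275.]
4 [187. 274.] [185. 265.]
8 [195. 264.] [192. 255.]
12 [202. 254.] [199. 245.]
16 [209. 244.] [207. 235.]
20 [217. 234.] [214. 225.]
24 [224. 224.] [222. 215.]
30 [235. 210.] [232. 200.]
```

Call:
{"method": "servo_tool", "body": {"rows": [[0, 0.04, 0, 0, 0, 0], [0, 0.04, 0, 0, 0, 0], [0, 0.04, 0, 0, 0, 0], [0, 0, 0, 0, 0, 0], [0, 0, 0, 0, 0, 0], [0, 0, 0, 0, 0, 0], [0, 0, 0, 0, 0, 0], [0, 0, 0, 0, 0, 0]]}}

```text
time_s: 33.5
position: [0.5053, -0.2162, 0.2399]
tcp_rot: [0.0, 0.999, 0.049, 0.0]
force: [0.5, -0.6, 0.0]
opening: 0.253
```

```bash
sed -i 's/range(3)/range(2)/' st.py; python3 st.py
```

```text
t 33.55 open 0.249
hookx, y, slotz mm, ang, Fu Fn Fz, M
[ 2.4940e+01 -3.1000e-01  1.5391e+02  5.6600e+00 -3.3000e-01 -1.7000e-01
 -2.2000e-01 -1.6000e-01  8.0000e-02  1.0000e-02]
[0.   0.   0.01 0.   0.34 0.31 0.26 0.01 0.01 0.01]
```

Call:
{"method": "servo_tool", "body": {"rows": [[0, 0.02, 0, 0, 0, 0], [0, 0.02, 0, 0, 0, 0], [0, 0, 0, 0, 0, 0], [0, 0, 0, 0, 0, 0], [0, 0, 0, 0, 0, 0], [0, 0, 0, 0, 0, 0], [0, 0, 0, 0, 0, 0], [0, 0, 0, 0, 0, 0]]}}

```text
time_s: 34.35
position: [0.5053, -0.2164, 0.2399]
tcp_rot: [-0.0, 0.999, 0.049, 0.0]
force: [0.1, 0.2, 0.4]
opening: 0.251
```

```bash
python3 st.py; python3 - <<'E'
from h import *
c=snap('scene','in2');cv2.imwrite('pics/in2c.png',cv2.resize(c['image'][215:305,130:220],None,fx=6,fy=6,interpolation=cv2.INTER_CUBIC)[...,::-1])
E
```

```text
t 34.4 open 0.246
hookx, y, slotz mm, ang, Fu Fn Fz, M
[ 2.4750e+01 -2.9000e-01  1.5391e+02  5.6600e+00  4.6000e-01 -4.0000e-01
  2.4000e-01 -1.0000e-02  2.0000e-02  3.0000e-02]
[0.01 0.   0.01 0.   0.24 0.29 0.17 0.01 0.04 0.03]
```

View pics/in2c.png

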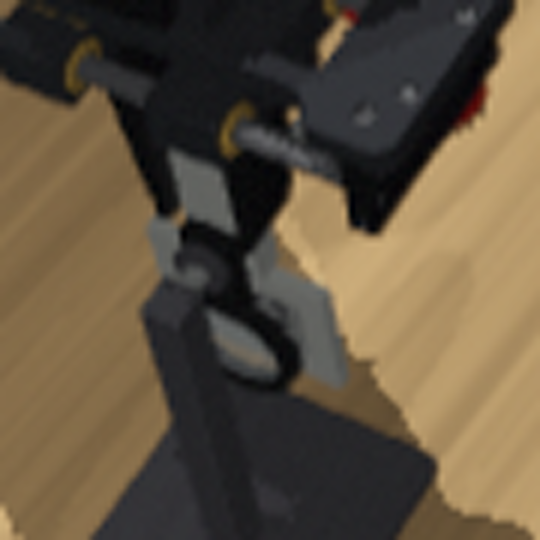

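Call:
{"method": "servo_tool", "body": {"rows": [[0, 0, 0, 0, 0, 0], [0, 0, 0, 0, 0, 0], [0, 0, 0, 0, 0, 0], [0, 0, 0, 0, 0, 0], [0, 0, 0, 0, 0, 0], [0, 0, 0, 0, 0, 0], [0, 0, 0, 0, 0, 0], [0, 0, 0, 0, 0, 0]], "hand": 0.3}}

```text
time_s: 35.25
position: [0.5053, -0.2165, 0.2399]
tcp_rot: [-0.0, 0.999, 0.049, 0.0]
force: [0.1, 0.5, 0.5]
opening: 0.349
```

Call:
{"method": "servo_tool", "body": {"rows": [[0, 0, -0.2, 0, 0, 0], [0, 0, -0.5, 0, 0, 0], [0, 0, -1.0, 0, 0, 0], [0, 0, -1.5, 0, 0, 0], [0, 0, -2.0, 0, 0, 0], [0, 0, -2.5, 0, 0, 0], [0, 0, -3.0, 0, 0, 0], [0, 0, -2.0, 0, 0, 0]]}}

```text
time_s: 36.05
position: [0.5053, -0.2164, 0.3698]
tcp_rot: [0.001, 0.999, 0.049, 0.001]
force: [0.1, -0.4, -0.4]
opening: 0.349
```

Call:
{"method": "servo_tool", "body": {"rows": [[0, -3, -1, 0, 0, 0], [0, -4, 0, 0, 0, 0], [0, -4, 0, 0, 0, 0], [0, -4, 0, 0, 0, 0], [0, -4, 0, 0, 0, 0], [0, -4, 0, 0, 0, 0], [0, -3, 0, 0, 0, 0], [0, 0, 0, 0, 0, 0]]}}

```text
time_s: 36.85
position: [0.4789, 0.045, 0.378]
tcp_rot: [-0.0, 0.999, 0.051, 0.001]
force: [-0.7, -0.3, -0.4]
opening: 0.354
```

```bash
python3 st.py; python3 - <<'E'
from h import *
C={n:snap(n,n+'9') for n in('scene','top')}
f=lambda c,x,y,w,h,k:cv2.resize(c['image'][y:y+h,x:x+w],None,fx=k,fy=k,interpolation=cv2.INTER_CUBIC)
im=np.zeros((560,800,3),np.uint8); im[:,:400]=f(C['scene'],140,230,50,70,8); im[:400,400:]=f(C['top'],345,180,50,50,8)
cv2.imwrite('pics/end.png',im[...,::-1])
T=np.array([.4988,-.1535,.15]);u=np.array([-.0976,.9952,0])
for l in('slot_top','loupe','carrier','catch'):
    print(l,[(q['centre'],round(q['conf'],2)) for q in robot.place_of('scene',l)][:4])
for x in(8,16,24,32):print(x,proj(C['scene'],T+u*(x-88)/1e3+[0,0,.004]).round(1),proj(C['top'],T+u*(x-88)/1e3+[0,0,.04]).round(1))
E
```

```text
t 36.9 open 0.349
hookx, y, slotz mm, ang, Fu Fn Fz, M
[ 2.8676e+02  3.1000e-01  2.9190e+02  5.8300e+00 -2.0000e-01  2.9000e-01
  5.0000e-02 -1.2000e-01  6.0000e-02  3.0000e-02]
[0.7  0.11 0.07 0.01 0.03 0.43 0.4  0.   0.   0.02]
slot_top [([249.8, 225.2], 0.9), ([203.5, 159.7], 0.85), ([169.4, 253.7], 0.68), ([274.4, 191.2], 0.66)]
loupe [([162.7, 259.6], 0.63)]
carrier [([251.9, 246.6], 0.84), ([172.3, 270.8], 0.74), ([205.6, 179.5], 0.73), ([247.8, 141.3], 0.7)]Traceback (most recent call last):
  File "<stdin>", line 8, in <module>
ValueError: it knows: bar_root, bar_tip, carrier, driver, flux, hook, loupe, plain, rack, slot_top, tip_cup
```

View pics/end.png

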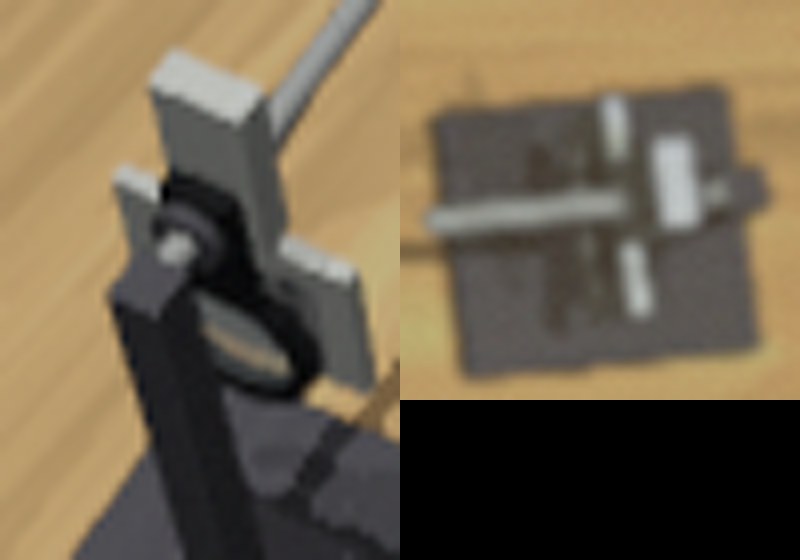

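```bash
python3 - <<'E'
from h import *
c=snap('top');T=np.array([.4988,-.1535,.15]);u=np.array([-.0976,.9952,0]);n=np.array([-u[1],u[0],0])
for nme,px,z in(('tab',(379.1,202.4),.190),('frame',(345+(627-400)/8-.5,180+205/8-.5),.136)):
    d=atz(c,px,z)-T;print(nme,88+1e3*d@u,1e3*d@n)
print(robot.get_obs()['time_s']); robot.finish_job()
E
```

```text
tab 23.64445150757564 -1.490660640492727
frame 23.67378660013155 -0.1267338532220118
37.2
the job is handed in; nothing more can be done
```

I hung the carrier on the hook bar beside the loupe, let it go, and handed the job in at 37 s. No verdict is reported, so success is inferred from force and pictures.

- **Grip:** My first grip closed while lifting and caught the tab too high. I put the carrier back in its groove and gripped it again lower down before carrying it over.
- **Threading and sliding:** The slot went over the bar end with no measurable contact force. I then lowered it until it bore lightly on the bar, at most about 5.5 N. The catch resisted with about 5–6 N from roughly 46 mm down to 27 mm from the root. That force dropped to about 0 at 25 mm, which I took as the catch springing out behind the carrier. After one more 0.2 mm inward the force along the bar was still under 0.5 N, so the loupe was not squeezed hard.
- **Final checks:** After release the top view puts both the tab top and the frame top at about 23.7 mm along the bar, so the carrier hangs upright. Sideways it is within about 1.5 mm of the bar. The scene view shows the loupe on the bar right beside it. The gripper is well clear and touching nothing.

**Not confirmed:**
- The catch itself was never seen sprung out, because the network has no label for it and it is hidden from both cameras.
- The gap between the carrier and the loupe was judged by eye, not measured.
- The camera puts the tab about 1 mm further in than the arm's last reading (24.75 mm). That is within the camera's stated accuracy.

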